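# Line up and pin a castle nut

## Robot

A 6-joint arm with a two-finger parallel gripper is mounted at the origin on the work surface. World frame = base frame: x ahead of the robot, y to its left, z up, the work surface at z = 0. Lengths are in m, angles in rad, forces in N, time in s.
With the tool pointing down it reaches from about 0.35 to 0.775 m from the base axis. Payload 7.3 kg.
Tool frame: the origin (TCP) lies at the centre of the arm's flange, where the gripper is bolted on; the fingertips stand 178 mm ahead of it and the grasp point (between the pads) lies 159 mm ahead of it; z points along the fingers, y is the line along which they close (so a half turn about z gives the same grasp; the last joint's range is limited). The gripper opens to 92 mm and grips with 3 to 60 N. Pads are 19 mm wide; open, the fingers measure 130 mm over their backs; the gripper's body (75 mm by 190 mm) begins 47 mm behind the grasp point.
Start: joints at [1.118, 0.342, 1.524, -0, 1.275, -0.146], TCP at [0.159, 0.5, 0.405] pointing down, gripper open.
Joint ranges: [-2.53, 2.53], [-0.77, 2.02], [0.04, 2.7], [-1, 4.14], [0.28, 2.66], [-3.11, 3.11]. Speed limits (rad/s): [2.57, 2.57, 3.14, 3.14, 3.14, 3.14].

## Interface

Orientations are given as [roll, pitch, yaw] about the fixed x, y, z axes, in that order (R = Rz(yaw) Ry(pitch) Rx(roll)).
In Python, from cell import telemetry, vision, ticket gives the robot as it stands.
- The arm moves only by the shell command python3 -m crank 'ROWS' [FORCE]. ROWS is JSON, a list of rows, each a list of 5 numbers: the gripper command: -1 is shut, 1 is fully open, values between are in proportion, then the shift along the tool's x, y, z in mm, then the turn about the tool's z in rad. In form: [[fingers, dx, dy, dz, roll], ...]. A call has 1 to 12 rows; each row is the pose to reach, as a shift and turn from the pose commanded when the call began, along the tool's axes at that moment; what a row does not reach only later rows make up. A row lasts 1/12 s, in which the tool goes at most 41.7 mm and 7.16 degrees, less where a joint would pass 70% of its speed; a pose out of reach is approached as far as the arm can. A call with a gripper value outside its range is refused whole. The fingers move at their own pace and stop on an object; FORCE is the grip in N (left out, the last holds). Time passes only in rows, so rows that repeat a pose let the fingers close. It gives the time, the measured TCP pose, the force, the opening and the grip force at its end, in the units of the state.
- telemetry.observe(): the state, without advancing time (a new reading comes with each control period).
- vision.read_camera(name): name is "side" or "top" or "wrist"; returns (picture, depth): 400x640x3 uint8, red, green, blue; 400x640 float32, m along the optical axis (not along the pixel's ray), 0 where there is no reading.
- vision.get_calibration(name): a dict with "camera_matrix" (3x3 intrinsics, pixels), "rvec" (rotation vector, rad) and "tvec" (3), from world to camera coordinates, as OpenCV has them. Camera axes: x right, y down, z forward; pixel columns grow to the right and rows downward; lengths in m; the calibration is good to about 2 mm. A picture is of the moment at which its call begins: read the wrist's pose just before it. get_calibration takes no time and is no camera call; for the wrist camera it gives the pose at the moment of the call.
- ticket.hand_in(): hands the job in; it is judged then, once.
The state is a dict: "time": time; "qpos": joint angles; "qvel": joint speeds; "joint_efforts": joint torques, N m; "tool_pos": TCP position; "tool_rot": TCP orientation; "contact_force": force on the tool from outside, world axes, zero at the start; "torque": the same for the moment, N m; "opening": finger opening in m; "grip_force": force on a finger pad.
Only numpy, scipy, OpenCV 4.12 (cv2) and the standard library are available. Lean on these libraries where they do the work, as an engineer would, in place of code of your own. Each camera call takes 0.05 s, during which the arm holds its last target. There are 200 camera calls.

## Task

Lock the pivot nut of the blue bell-crank lever: tighten the castle nut (clockwise from above) to the very next slot that lines up with the cross hole in the stud, without going past it or backing it off to the previous slot. Then take the red-handled locking pin from its notched rest and push it through slot and hole until its collar is up against the nut, and let go. Leave the other things on the table where they are.

Things in the scene. Friction and masses are not known exactly. Their poses are not given: they have to be found in the camera images.
- bracket: Fixed pivot bracket: base 120 x 100 x 12 mm, post, blue bell-crank lever (top at 54 mm; arms reach 108 mm at +-45 degrees from x), washer 66 mm across (top at 59), castle nut (59 to 97 mm), upright stud 36 mm across (top at 105 mm). Origin on the stud's axis at table level, z up. The stud's cross hole runs along x; a yellow paint line on the stud's end shows its direction.
- cross_hole (a point): Centre of the cross hole in the stud, 92.5 mm above the table on the stud's axis; its x axis runs along the hole, z up. The hole is 9 x 9 mm, goes right through and is level with the nut's slots; the pin can go in from either end.
- castle_nut (a joint): Nut's turn, rad, grows clockwise from above (tightening). 0: the next slot pair lies along the cross hole (previous: -1.047). Starts -0.85 to -0.22. Brass-coloured hexagon 55 mm across flats, flats 59 to 88 mm above the table, above them a crown 50 mm across with six open slots 9 mm wide and deep, one over the middle of each flat. Friction 0.2 N m, stays where left, does not rise.
- nut_flats (a point): On the nut's axis, half way up the flats, 73.5 mm above the table; its x axis points along one slot and square to one pair of flats (at joint value 0 it is the bracket's x axis).
- pin_rest: Dark steel rod rest, fixed: base 70 x 50 x 8 mm, two notched uprights 6 mm thick, 44 mm wide, 53 mm high, 38 mm apart along its x axis; notches 8 mm wide, floor at 42 mm, hold the pin's shank along x. Origin under the middle of the base.
- lock_pin: Loose 20 g pin along its own x axis, origin on its axis: shank 6 mm across, cone tip at x = +35.5 mm; steel collar 17 mm across, face at -25.5; round red handle 13 mm across from -28.5 to -66.5. On the rest its axis is level, 45 mm above the table, the handle overhanging freely on the rest's -x side. Home, collar against the nut's crown, its origin is at the cross hole's centre, x along the hole.
- spare_nut: Bystander, leave alone: smaller loose steel castle nut, 36 mm across flats, 27 mm high.
- spanner: Bystander, leave alone: steel spanner, about 220 mm long, lying flat.
- hammer: Bystander, leave alone: hammer, about 260 mm long, lying flat.
- wire_brush: Bystander, leave alone: wooden-backed wire brush, about 225 mm long, lying bristles down.
- weld_magnet: Bystander, leave alone: red and steel magnetic welding square, 100 x 70 x 22 mm, lying flat.
- collar: Bystander, leave alone: plain steel collar, 52 mm across, 22 mm high.
Things that resemble listed ones, but are neither listed nor needed, are in the scene too. Of the things like the lock_pin, leave any that is yellow; of the rest the smaller one is meant.

How it is judged:
On the way:
1. the nut has been turned to the next slot and rests there, within 0.08 rad of the cross hole, with the pin still out (value of joint castle_nut between -0.08 and 0.08 rad and velocity of joint castle_nut between -0.1 and 0.1 rad/s and distance between lock_pin and cross_hole above 0.065 m), for 0.2 s.
At the end, for the whole second after the job is handed in: the wanted slot pair lies along the cross hole (nut within 0.12 rad of 0), the pin is through slots and hole and home (its origin within 6 mm of the hole's centre, its axis within 0.14 rad of the hole's, from either end), and at rest (value of joint castle_nut between -0.12 and 0.12 rad and distance between lock_pin and cross_hole below 0.006 m and angle between the x axis of lock_pin and the x axis of cross_hole, either way round below 0.14 rad and linear speed of lock_pin below 0.02 m/s); the robot touches nothing.
It fails at once if the nut is backed off to the previous slot (value of joint castle_nut below -0.97 rad).
It fails at once if the nut is turned past the wanted slot by more than 0.2 rad (value of joint castle_nut above 0.2 rad).
It fails at once if another loose thing on the table is moved more than 30 mm (distance of any of spare_nut, spanner, hammer, wire_brush, weld_magnet, collar from where it was at the start of the episode above 0.03 m).
It also fails if it takes over 56 s, if anything falls off the work surface, if the arm or the gripper's body presses on something with over 40 N, if the wrist force passes 120 N, or if a joint passes its speed limit or range.

## Working session

There is one attempt and no reset: what is moved stays moved. The work goes in short steps, Python scripts to look and compute and a shell command to move; the robot and the scene stay as the last step left them, time stands still between calls to the robot, and variables do not carry over. Pictures are saved under pics/ and viewed, at most 10 in all, crops included, and the job is handed in when it is done.

```bash
mkdir -p pics; ls; cat > h.py <<'E'
import numpy as np, cv2, json
from cell import telemetry, vision, ticket
from scipy.spatial.transform import Rotation as R
def cam(n):
    c=vision.get_calibration(n); K=np.array(c["camera_matrix"],float); Rm=cv2.Rodrigues(np.array(c["rvec"],float))[0]; return K,Rm,np.array(c["tvec"],float).ravel()
def ray(c,uv,z):
    K,Rm,t=c; o=-Rm.T@t; uv=np.atleast_2d(uv).astype(float)
    d=np.c_[uv,np.ones(len(uv))]@np.linalg.inv(K).T@Rm
    return o+d*((z-o[2])/d[:,2])[:,None]
def proj(c,p):
    K,Rm,t=c; q=(np.atleast_2d(p)@Rm.T+t)@K.T; return q[:,:2]/q[:,2:]
def grab(n):
    c=cam(n); p,d=vision.read_camera(n); return c,p.copy(),d.copy()
def pts(c,d):
    K,Rm,t=c; v,u=np.mgrid[:d.shape[0],:d.shape[1]]
    q=np.stack([u,v,np.ones_like(u)],-1)@np.linalg.inv(K).T*d[...,None]
    return (q-t)@Rm
def save(n,p): cv2.imwrite('pics/'+n,p[...,::-1])
E
python3 - <<'E'
from h import *
for n in ("top","side","wrist"):
    c,p,d=grab(n); save(n+'0.png',p); np.savez(n+'0.npz',p=p,d=d,K=c[0],R=c[1],t=c[2])
    print(n,c[0][0,0],-c[1].T@c[2],c[1][2])
print(telemetry.observe())
E
```

```text
pics
top 363.1500397045108 [ 0.53470445 -0.01213931  0.93430196] [ 0.08312558  0.00892294 -0.99649913]
side 489.1434276662189 [0.28997032 0.99434241 0.95889165] [ 0.23132288 -0.73489646 -0.63750837]
wrist 282.17253548529237 [0.09620464 0.51915598 0.38413057] [ 0.23561578 -0.07509696 -0.96894048]
{'time': 0.15, 'qpos': array([ 1.11801638e+00,  3.42555372e-01,  1.52479138e+00, -2.60932563e-05,
        1.27538634e+00, -1.45974675e-01]), 'qvel': array([-0.00142719, -0.00292533, -0.00358954,  0.00127794, -0.00047358,
        0.00124636]), 'joint_efforts': array([ 1.80383096e-03, -4.31471086e+01, -2.44354266e+01,  7.18209101e-02,
        5.35445928e-02, -5.56106431e-05]), 'tool_pos': array([0.15848375, 0.50040465, 0.40421045]), 'tool_rot': array([-3.14046071e+00, -1.41196000e-04,  2.83479491e+00]), 'contact_force': array([-0.38086416,  0.81421989, -0.19402348]), 'torque': array([-0.02143232,  0.01514583, -0.02633495]), 'grip_force': 0.0, 'opening': 0.09136316283130178}
```

View pics/top0.png

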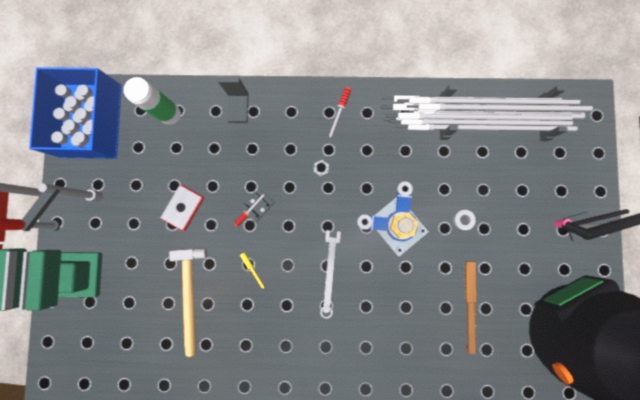

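View pics/side0.png

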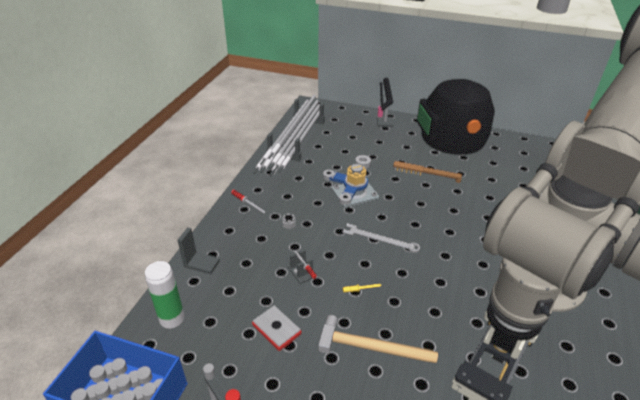

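Top view: red-handled things are the pin on the dark rest at (243,215) and a longer red-handled one at (343,98). A yellow one lies at (252,270). I choose (243,215): it isn't yellow, it's the smaller, and it's on the notched rest. The bracket and nut are at (403,225). Next is a close crop to check this.

```bash
python3 - <<'E'
from h import *
f=np.load('top0.npz'); p=f['p']; c=(f['K'],f['R'],f['t'])
a=cv2.resize(p[185:240,225:285],(400,367),interpolation=cv2.INTER_CUBIC)
b=cv2.resize(p[197:252,372:432],(400,367),interpolation=cv2.INTER_CUBIC)
save('crop1.png',np.hstack([a,b]))
print('nut',ray(c,[404,225],.1),'stud',ray(c,[403,225],.105))
print('rest',ray(c,[[258,207],[240,217],[343,98],[252,270],[327,275],[465,220],[187,300]],.045))
print('corners',ray(c,[[0,0],[640,0],[0,400],[300,200]],0))
f=np.load('side0.npz');cs=(f['K'],f['R'],f['t'])
print(proj(cs,ray(c,[404,225],.1)),proj(cs,ray(c,[258,207],.045)))
hsv=cv2.cvtColor(p,cv2.COLOR_RGB2HSV); P=pts(c,np.load('top0.npz')['d'])
m=((hsv[...,0]<8)|(hsv[...,0]>172))&(hsv[...,1]>150)&(hsv[...,2]>80)
n,l,s,ct=cv2.connectedComponentsWithStats(m.astype(np.uint8))
for i in range(1,n):
    if s[i,4]>15: print('red',s[i],ct[i],np.median(P[l==i],0))
E
```

```text
nut [[ 0.55299686 -0.17893486  0.1       ]] stud [[ 0.55285251 -0.1756633   0.105     ]]
rest [[ 0.59289365  0.16825476  0.045     ]
 [ 0.56765549  0.2117009   0.045     ]
 [ 0.87091041 -0.03728442  0.045     ]
 [ 0.43972915  0.1779868   0.045     ]
 [ 0.43074101 -0.00392799  0.045     ]
 [ 0.56865271 -0.33854567  0.045     ]
 [ 0.36578331  0.3325235   0.045     ]]
corners [[ 1.15092601  0.8998497   0.        ]
 [ 1.16877225 -0.83355257  0.        ]
 [ 0.10564706  0.80440342  0.        ]
 [ 0.61558184  0.0692627   0.        ]]
[[356.64717638 168.72000976]] [[305.52567466 257.64646588]]
red [339  87  12  19 101] [344.77227723  96.08910891] [ 0.88532015 -0.04291948  0.02086356]
red [  0 192  24  49 438] [  6.54794521 217.40182648] [0.54626714 0.64631495 0.17162879]
red [184 197  19  33  49] [193.63265306 212.75510204] [0.57701346 0.33667039 0.01588897]
red [235 213  12  13  62] [240.46774194 219.03225806] [0.5626267  0.20917392 0.0498348 ]
```

View pics/crop1.png

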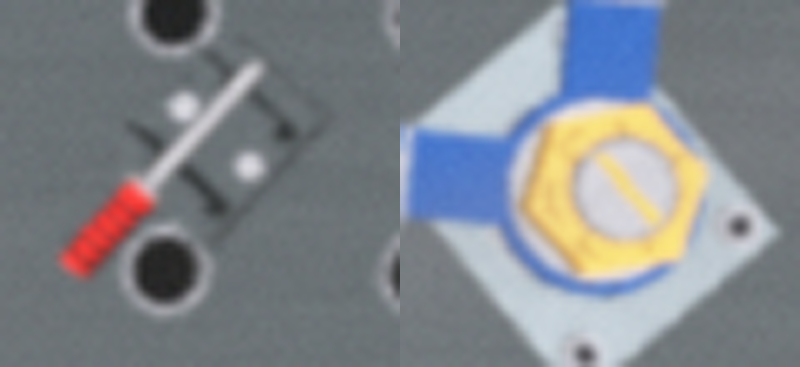

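The crop confirms the choice: a red handle with its shank lying in both notches, pin +x pointing up-right. In the right half, the yellow line runs at about 43° in the world, and the nut slots are near 6° and 66°. The nut therefore needs about 0.4 rad clockwise. Next I go above the nut.

```bash
cat >> h.py <<'E'
def rel(x,y,z,yawdeg):
    s=telemetry.observe(); yaw=s['tool_rot'][2]; T=R.from_euler('xyz',s['tool_rot']).as_matrix()
    d=T.T@(np.array([x,y,z])-s['tool_pos'])*1000; r=-(np.radians(yawdeg)-yaw); r=(r+np.pi)%(2*np.pi)-np.pi
    print('t',round(s['time'],2),'pos',s['tool_pos'].round(4),'yaw',round(np.degrees(yaw),2),'rel',d.round(1),'roll',round(r,3))
E
python3 -c "
from h import *
rel(.553,-.177,.30,156)"
```

```text
t 0.15 pos [0.1585 0.5004 0.4042] yaw 162.42 rel [-580.7 -526.5  104.7] roll 0.112
```

```bash
python3 -m crank '[[1,-581,-526,0,0.11],[1,-581,-526,0,0.11],[1,-581,-526,0,0.11],[1,-581,-526,0,0.11],[1,-581,-526,0,0.11],[1,-581,-526,0,0.11],[1,-581,-526,0,0.11],[1,-581,-526,0,0.11],[1,-581,-526,0,0.11],[1,-581,-526,0,0.11],[1,-581,-526,0,0.11],[1,-581,-526,0,0.11]]'; python3 -c "
from h import *
rel(.553,-.177,.30,156)"
```

```text
time: 1.15
tool_pos: [0.411, 0.0666, 0.4048]
tool_rot: [3.141, 0.0, 2.725]
contact_force: [1.5, 0.7, -0.1]
opening: 0.0917
grip_force: 0.0
t 1.15 pos [0.411  0.0666 0.4048] yaw 156.1 rel [-228.5 -165.2  104.7] roll 0.002
```

```bash
python3 -m crank '[[1,-228,-165,60,0],[1,-228,-165,60,0],[1,-228,-165,60,0],[1,-228,-165,60,0],[1,-228,-165,60,0],[1,-228,-165,60,0],[1,-228,-165,60,0],[1,-228,-165,105,0],[1,-228,-165,105,0],[1,-228,-165,105,0],[1,-228,-165,105,0]]'; cat > nut.py <<'E'
from h import *
import sys
c,p,d=grab('wrist'); np.savez('w.npz',p=p,d=d,K=c[0],R=c[1],t=c[2])
P=pts(c,d); hsv=cv2.cvtColor(p,cv2.COLOR_RGB2HSV)
s=telemetry.observe(); print(s['tool_pos'],np.degrees(s['tool_rot'][2]), c[1], -c[1].T@c[2])
u,v=proj(c,[.553,-.177,.1])[0].astype(int); print(u,v)
save(sys.argv[1],cv2.resize(p[max(0,v-75):v+75,max(0,u-100):u+100],(800,600),interpolation=cv2.INTER_CUBIC))
h=(P[...,2]>.1)&(P[...,2]<.112)&(hsv[...,1]<90)
print('stud',h.sum(),P[h].mean(0) if h.any() else '')
E
python3 nut.py nut1.png
```

```text
time: 2.07
tool_pos: [0.5522, -0.174, 0.3003]
tool_rot: [3.141, -0.001, 2.725]
contact_force: [0.6, 0.1, 0.4]
opening: 0.0921
grip_force: 0.0
[ 0.55241798 -0.1738917   0.3012954 ] 156.17361332775116 [[ 4.03250693e-01  9.15089040e-01  9.62596997e-04]
 [ 8.86700145e-01 -3.91000160e-01  2.46742228e-01]
 [ 2.26167484e-01 -9.86454395e-02 -9.69080671e-01]] [ 0.49244831 -0.14843029  0.28033418]
312 229
stud 1552 [ 0.54969358 -0.17857244  0.10458322]
```

View pics/nut1.png

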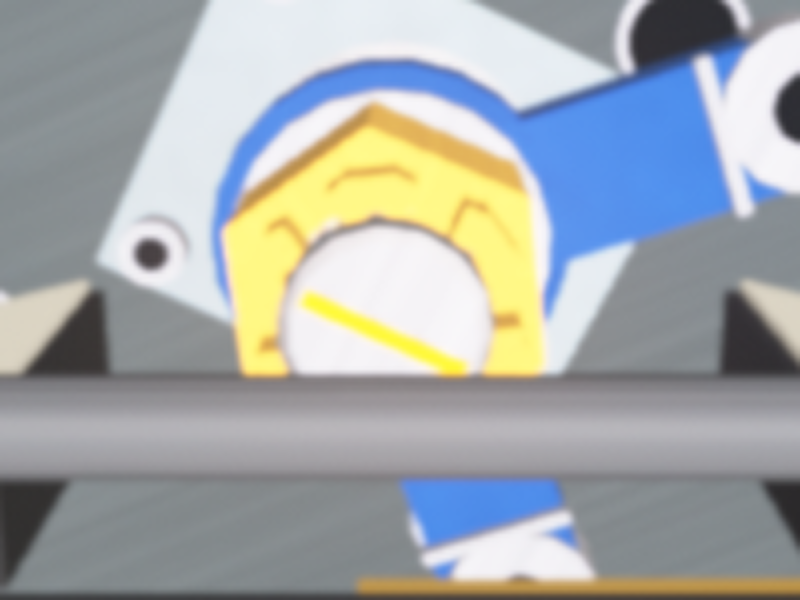

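The wrist crop shows the stud end centred near (387,322) with the yellow line from (303,298) to (466,371). The slot marks are at (265,345), (508,320) and (372,180). A gripper bar hides the lower part. Next I measure.

```bash
cat > fit.py <<'E'
from h import *
def run(f,ctr0,vmax):
    p,d=f['p'],f['d']; c=(f['K'],f['R'],f['t']); P=pts(c,d); hsv=cv2.cvtColor(p,cv2.COLOR_RGB2HSV)
    near=np.hypot(P[...,0]-ctr0[0],P[...,1]-ctr0[1])<.045
    v=np.arange(400)[:,None]
    m=(near&(P[...,2]>.1015)&(P[...,2]<.115)&(v<vmax)).astype(np.uint8)
    ct=max(cv2.findContours(m,0,1)[0],key=cv2.contourArea)[:,0]; ct=ct[ct[:,1]<vmax-2]
    q=ray(c,ct,.105)[:,:2]; A=np.c_[2*q,np.ones(len(q))]; s=np.linalg.lstsq(A,(q**2).sum(1),rcond=None)[0]
    cen=s[:2]; print('stud centre',cen.round(4),'r',np.sqrt(s[2]+cen@cen).round(4))
    inside=np.linalg.norm(ray(c,np.c_[np.tile(np.arange(640),400),np.repeat(np.arange(400),640)],.105)[:,:2]-cen,axis=1).reshape(400,640)<.0165
    y=inside&(hsv[...,1]>90)&(hsv[...,0]>15)&(hsv[...,0]<40)&(v<vmax)
    vv,uu=np.nonzero(y); yl=ray(c,np.c_[uu,vv],.105)[:,:2].astype(np.float32)
    dx,dy,x0,y0=cv2.fitLine(yl,2,0,.01,.01).ravel(); print('hole deg mod180',np.degrees(np.arctan2(dy,dx))%180,'n',len(yl),'offset mm',1e3*(dx*(cen[1]-y0)-dy*(cen[0]-x0)))
    b=(near&(hsv[...,0]>15)&(hsv[...,0]<40)&(hsv[...,1]>60)&(hsv[...,2]>215)&(v<vmax)).astype(np.uint8)
    ct=max(cv2.findContours(b,0,1)[0],key=cv2.contourArea); ap=cv2.approxPolyDP(ct,2.5,True)[:,0]
    w=ray(c,ap,.088)[:,:2]
    for i in range(len(w)):
        e=w[(i+1)%len(w)]-w[i]
        if np.linalg.norm(e)>.02: print('edge',ap[i],(np.linalg.norm(e)*1e3).round(1),'normal mod60',((np.degrees(np.arctan2(e[1],e[0]))+90)%60).round(1))
import sys
if __name__=='__main__':
    run(np.load('w.npz'),(.551,-.177),246)
    run(np.load('top0.npz'),(.551,-.177),400)
    f=np.load('top0.npz'); c=(f['K'],f['R'],f['t'])
    # lever arm end bosses as a check on the bracket frame
    print(ray(c,[[405,188],[365,222]],.054))
E
python3 fit.py
```

```text
stud centre [ 0.5538 -0.1803] r 0.0178
hole deg mod180 40.727383 n 178 offset mm 1.4487596474225006
edge [268 211] 26.1 normal mod60 11.9
edge [279 239] 21.3 normal mod60 44.9
edge [347 245] 33.6 normal mod60 12.6
edge [339 194] 26.3 normal mod60 14.1
edge [303 185] 31.3 normal mod60 13.1
stud centre [ 0.5534 -0.1818] r 0.0171
hole deg mod180 40.520176 n 13 offset mm 0.36573079880106
edge [409 213] 36.2 normal mod60 15.8
edge [394 217] 26.6 normal mod60 14.8
edge [391 228] 27.6 normal mod60 12.1
edge [399 237] 35.5 normal mod60 12.1
edge [414 234] 28.8 normal mod60 15.8
edge [417 222] 27.7 normal mod60 11.8
[[ 0.64402459 -0.19073538  0.054     ]
 [ 0.55981091 -0.09395016  0.054     ]]
```

Hole at about 40.5°, nearest slot ahead at 73.2°, so the turn is +0.57 rad. The stud is at (0.5536, -0.181).

```bash
python3 -c "
from h import *
rel(.5536,-.181,.242,163.2)"
```

```text
t 2.12 pos [ 0.5524 -0.1739  0.3013] yaw 156.17 rel [-3.9 -6.  59.3] roll -0.123
```

```bash
python3 -m crank '[[1,-4,-6,20,-0.12],[1,-4,-6,30,-0.12],[1,-4,-6,40,-0.12],[1,-4,-6,50,-0.12],[1,-4,-6,59,-0.12],[1,-4,-6,59,-0.12],[-1,-4,-6,59,-0.12],[-1,-4,-6,59,-0.12],[-1,-4,-6,59,-0.12],[-1,-4,-6,59,-0.12],[-1,-4,-6,59,-0.12],[-1,-4,-6,59,-0.12]]' 25; python3 -m crank '[[-1,0,0,0,0],[-1,0,0,0,0],[-1,0,0,0,0]]'
```

```text
time: 3.12
tool_pos: [0.5536, -0.1812, 0.241]
tool_rot: [3.14, 0.0, 2.844]
contact_force: [6.3, 18.8, 1.7]
opening: 0.0566
grip_force: 9.6
time: 3.37
tool_pos: [0.5538, -0.1806, 0.2409]
tool_rot: [3.139, 0.0, 2.844]
contact_force: [2.2, 6.4, 1.4]
opening: 0.0548
grip_force: 25.0
```

```bash
python3 -m crank '[[-1,0,0,0,0.08],[-1,0,0,0,0.16],[-1,0,0,0,0.24],[-1,0,0,0,0.32],[-1,0,0,0,0.40],[-1,0,0,0,0.48],[-1,0,0,0,0.52],[-1,0,0,0,0.565],[-1,0,0,0,0.565],[-1,0,0,0,0.565],[-1,0,0,0,0.565]]'; python3 -c "
from h import *
print(telemetry.observe())"
```

```text
time: 4.28
tool_pos: [0.5538, -0.1806, 0.241]
tool_rot: [3.139, -0.001, 2.279]
contact_force: [1.9, 5.8, 1.9]
opening: 0.055
grip_force: 25.0
{'time': 4.2833, 'qpos': array([-0.4472356 ,  0.61591243,  1.56296433,  0.00283734,  0.96251005,
       -1.15729316]), 'qvel': array([ 3.40882376e-04,  9.69192360e-05, -3.16473446e-04, -7.24555725e-05,
        5.21185131e-04,  5.75943364e-04]), 'joint_efforts': array([ -3.51124898, -51.4376986 , -19.85112548,  -1.66486938,
        -0.06730423,  -0.19341201]), 'tool_pos': array([ 0.55384013, -0.18055385,  0.24097591]), 'tool_rot': array([ 3.13937824e+00, -7.48968724e-04,  2.27923352e+00]), 'contact_force': array([1.88810425, 5.75362822, 1.91588401]), 'torque': array([ 0.87179261, -0.32401683, -0.13502117]), 'grip_force': 24.98320162296295, 'opening': 0.05504447470171271}
```

```bash
python3 -m crank '[[1,0,0,0,0],[1,0,0,0,0],[1,0,0,0,0],[1,0,0,-15,0],[1,0,0,-40,0],[1,-20,0,-65,0],[1,-40,0,-65,0],[1,-40,0,-65,0],[1,-40,0,-65,0]]'; python3 nut.py nut2.png; python3 fit.py
```

```text
time: 5.03
tool_pos: [0.5795, -0.2126, 0.3055]
tool_rot: [-3.142, 0.0, 2.279]
contact_force: [-0.2, 0.9, -0.6]
opening: 0.0917
grip_force: 0.0
[ 0.57904792 -0.21204338  0.30496706] 130.5881618621317 [[ 0.75896761  0.65112749  0.00107661]
 [ 0.63073906 -0.73561096  0.24707236]
 [ 0.16166757 -0.18684086 -0.96899644]] [ 0.53716323 -0.163725    0.28551959]
319 159
stud 2257 [ 0.55437152 -0.18050753  0.10465384]
stud centre [ 0.5547 -0.1807] r 0.0178
hole deg mod180 40.25103 n 205 offset mm 0.5881721923234906
edge [319 118] 31.3 normal mod60 39.6
edge [279 141] 31.5 normal mod60 40.1
edge [280 186] 30.7 normal mod60 40.1
edge [317 207] 31.2 normal mod60 40.5
edge [355 186] 30.8 normal mod60 40.1
edge [357 142] 30.6 normal mod60 39.4
stud centre [ 0.5534 -0.1818] r 0.0171
hole deg mod180 40.520176 n 13 offset mm 0.36573079880106
edge [409 213] 36.2 normal mod60 15.8
edge [394 217] 26.6 normal mod60 14.8
edge [391 228] 27.6 normal mod60 12.1
edge [399 237] 35.5 normal mod60 12.1
edge [414 234] 28.8 normal mod60 15.8
edge [417 222] 27.7 normal mod60 11.8
[[ 0.64402459 -0.19073538  0.054     ]
 [ 0.55981091 -0.09395016  0.054     ]]
```

View pics/nut2.png

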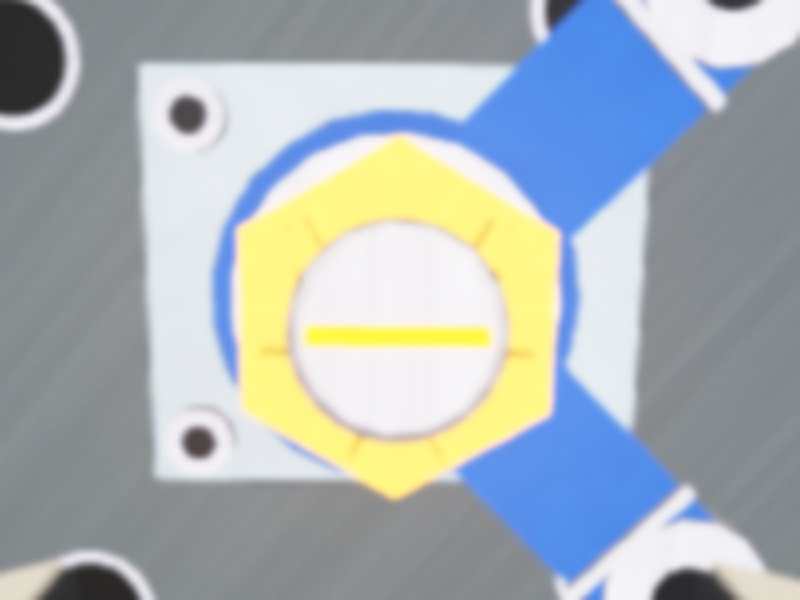

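The nut's flats are at 40.0° and the hole is at 40.3°, so they are aligned: the yellow line at crop y≈337 points straight at the slot marks at (275,351) and (520,353). On to the pin.

```bash
python3 -c "
from h import *
rel(.592,.182,.27,137)"
```

```text
t 5.08 pos [ 0.579 -0.212  0.305] yaw 130.59 rel [290.8 266.2  35.3] roll -0.112
```

```bash
python3 -m crank '[[1,291,266,0,-0.11],[1,291,266,0,-0.11],[1,291,266,0,-0.11],[1,291,266,0,-0.11],[1,291,266,0,-0.11],[1,291,266,0,-0.11],[1,291,266,0,-0.11],[1,291,266,0,-0.11],[1,291,266,0,-0.11],[1,291,266,35,-0.11],[1,291,266,35,-0.11],[1,291,266,35,-0.11]]'; cat > pin.py <<'E'
from h import *
import sys
c,p,d=grab('wrist'); np.savez('wp.npz',p=p,d=d,K=c[0],R=c[1],t=c[2])
save(sys.argv[1],p)
hsv=cv2.cvtColor(p,cv2.COLOR_RGB2HSV)
m=(((hsv[...,0]<8)|(hsv[...,0]>172))&(hsv[...,1]>130)&(hsv[...,2]>70)).astype(np.uint8)
n,l,s,ct=cv2.connectedComponentsWithStats(m)
for i in range(1,n):
    if s[i,4]<80: continue
    vv,uu=np.nonzero(l==i); w=ray(c,np.c_[uu,vv],.045)[:,:2].astype(np.float32)
    (cx,cy),wh,a=cv2.minAreaRect(w); dx,dy,x0,y0=cv2.fitLine(w,2,0,.01,.01).ravel()
    print(s[i],'rect centre',cx,cy,np.array(wh)*1e3,'axis deg',np.degrees(np.arctan2(dy,dx)),'mean',w.mean(0),'proj',proj(c,[[cx,cy,.045]]))
E
python3 pin.py pin1.png
```

```text
time: 6.08
tool_pos: [0.5903, 0.1834, 0.2682]
tool_rot: [-3.137, -0.004, 2.393]
contact_force: [0.7, 0.4, 0.5]
opening: 0.0918
grip_force: 0.0
[ 444    0  105  124 1526] rect centre 0.5904856324195862 0.3260861039161682 [98.56016934 47.10273817] axis deg -18.90554 mean [0.5776824 0.3253235] proj [[473.42427504  79.40452991]]
[310 142  20  54 934] rect centre 0.5648245811462402 0.20959177613258362 [13.68657313 38.57316449] axis deg -40.4258 mean [0.5646503 0.2103477] proj [[319.54053735 169.10146363]]
```

View pics/pin1.png

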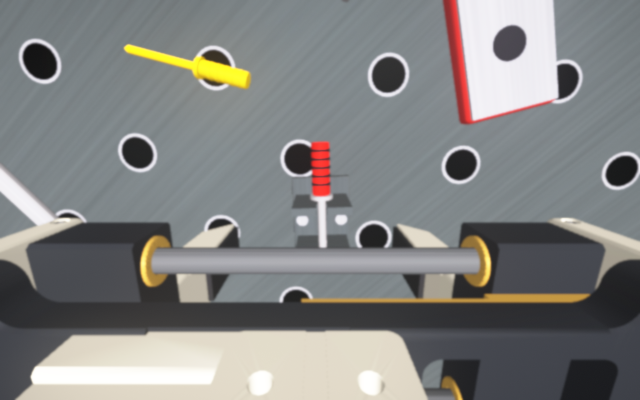

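The pin handle spans (320,142) to (320,196), with its centre at world (0.5648, 0.2096). The shank runs down the image to the rest, and the yellow thing is separate at (190,65).

```bash
python3 -c "
from h import *
rel(.5648,.2096,.204,139)"
```

```text
t 6.13 pos [0.5912 0.1822 0.2698] yaw 137.0 rel [37.9  2.2 65.9] roll -0.035
```

```bash
python3 -m crank '[[1,38,2,15,-0.035],[1,38,2,30,-0.035],[1,38,2,45,-0.035],[1,38,2,58,-0.035],[1,38,2,66,-0.035],[1,38,2,66,-0.035],[-0.6,38,2,66,-0.035],[-0.6,38,2,66,-0.035],[-0.6,38,2,66,-0.035],[-0.6,38,2,66,-0.035],[-0.6,38,2,66,-0.035],[-0.6,38,2,66,-0.035]]' 20; python3 -m crank '[[-1,0,0,0,0],[-1,0,0,0,0],[-1,0,0,0,0],[-1,0,0,0,0],[-1,0,0,0,0]]'; python3 pin.py pinb.png;python3 -c "
from h import *
rel(.5648,.2096,.204,139)"
```

```text
time: 7.13
tool_pos: [0.5656, 0.2095, 0.2051]
tool_rot: [3.141, 0.0, 2.425]
contact_force: [-0.2, 0.0, -0.7]
opening: 0.0565
grip_force: 0.0
time: 7.55
tool_pos: [0.5655, 0.2095, 0.2047]
tool_rot: [3.142, -0.0, 2.425]
contact_force: [0.0, -0.3, 0.1]
opening: 0.0231
grip_force: 0.0
[ 485    0   55  188 3363] rect centre 0.5650966763496399 0.32582077383995056 [22.44587243 82.96162635] axis deg -28.905628 mean [0.5629405 0.3263546] proj [[501.97849438 101.62447407]]
[303 214  26  34 755] rect centre 0.5562484860420227 0.21755057573318481 [13.2411737  18.41538213] axis deg -37.965046 mean [0.5561568  0.21768823] proj [[315.57080806 230.75384816]]
[304 274  25  15 288] rect centre 0.578630268573761 0.19841040670871735 [13.19404133  8.59923195] axis deg 49.037468 mean [0.578335   0.19849305] proj [[315.98441106 281.04788331]]
t 7.6 pos [0.5655 0.2095 0.2047] yaw 138.93 rel [ 0.6 -0.4  0.7] roll -0.001
```

```bash
python3 -m crank '[[-1,0,0,0,-0.01],[-1,0,0,0,-0.01],[-1,0,0,0,-0.01],[-1,0,0,0,-0.01],[-1,0,0,0,-0.01],[-1,0,0,0,-0.01],[-1,0,0,0,-0.01]]' 30; python3 -c "
from h import *
print(telemetry.observe())"
```

```text
time: 8.18
tool_pos: [0.5655, 0.2095, 0.2047]
tool_rot: [3.142, -0.0, 2.435]
contact_force: [1.0, -0.9, 0.6]
opening: 0.0118
grip_force: 30.0
{'time': 8.1833, 'qpos': array([ 2.27703175e-01,  6.95214946e-01,  1.52583913e+00,  1.03617716e-04,
        9.20519255e-01, -6.36295020e-01]), 'qvel': array([ 3.16944990e-03,  1.66175520e-03,  1.59399035e-04,  1.10777138e-03,
        1.37437186e-06, -6.22775602e-06]), 'joint_efforts': array([-4.88903245e-02, -5.47788978e+01, -1.91106015e+01,  1.63498416e-02,
        8.68592248e-02,  3.74298907e-03]), 'tool_pos': array([0.56554175, 0.20948461, 0.20472081]), 'tool_rot': array([ 3.14152811e+00, -5.48534791e-05,  2.43473179e+00]), 'contact_force': array([ 0.96336648, -0.87016512,  0.59880473]), 'torque': array([-0.02525255, -0.0118983 , -0.0148705 ]), 'grip_force': 29.998380839824677, 'opening': 0.011800088401310497}
```

Grip is good (30 N, centred). Lift, then travel to a stand-off on the bracket's +x side.

```bash
python3 -m crank '[[-1,0,0,-10,0],[-1,0,0,-30,0],[-1,0,0,-60,0],[-1,0,0,-90,0],[-1,0,0,-90,0.1],[-1,0,0,-90,0.2],[-1,0,0,-90,0.3],[-1,0,0,-90,0.4],[-1,0,0,-90,0.5],[-1,0,0,-90,0.5]]'; python3 -c "
from h import *
rel(.6511,-.0990,.2922,40.3)"
```

```text
time: 9.02
tool_pos: [0.5655, 0.2095, 0.2956]
tool_rot: [3.141, 0.0, 1.931]
contact_force: [-0.1, -1.2, 0.6]
opening: 0.0121
grip_force: 30.0
t 9.02 pos [0.5655 0.2095 0.2956] yaw 110.65 rel [-318.8  -28.7    3.4] roll 1.228
```

```bash
python3 -m crank '[[-1,-30,-3,3,0.11],[-1,-60,-5,3,0.22],[-1,-90,-8,3,0.33],[-1,-120,-11,3,0.44],[-1,-150,-14,3,0.55],[-1,-180,-16,3,0.66],[-1,-210,-19,3,0.77],[-1,-240,-22,3,0.88],[-1,-270,-25,3,0.99],[-1,-300,-27,3,1.1],[-1,-319,-29,3,1.2],[-1,-319,-29,3,1.228]]'; python3 -m crank '[[-1,0,0,0,0],[-1,0,0,0,0],[-1,0,0,0,0]]'; python3 -c "
from h import *
rel(.6511,-.0990,.2522,40.3)
c,p,d=grab('side');print(proj(c,[.59,-.15,.0925]));u,v=proj(c,[.59,-.14,.11])[0].astype(int)
a=cv2.resize(p[v-40:v+40,u-50:u+50],(800,640))[:600]
save('ins1.png',a)"
```

```text
time: 10.02
tool_pos: [0.6525, -0.1033, 0.2921]
tool_rot: [3.139, 0.0, 0.701]
contact_force: [-0.3, 0.5, -0.5]
opening: 0.0125
grip_force: 30.0
time: 10.27
tool_pos: [0.6519, -0.0982, 0.2919]
tool_rot: [-3.141, -0.0, 0.71]
contact_force: [1.2, 0.3, -0.8]
opening: 0.0122
grip_force: 30.0
t 10.27 pos [ 0.6519 -0.0982  0.2919] yaw 40.68 rel [-1.1  0.1 39.7] roll 0.007
[[342.03424935 173.73698201]]
```

View pics/ins1.png

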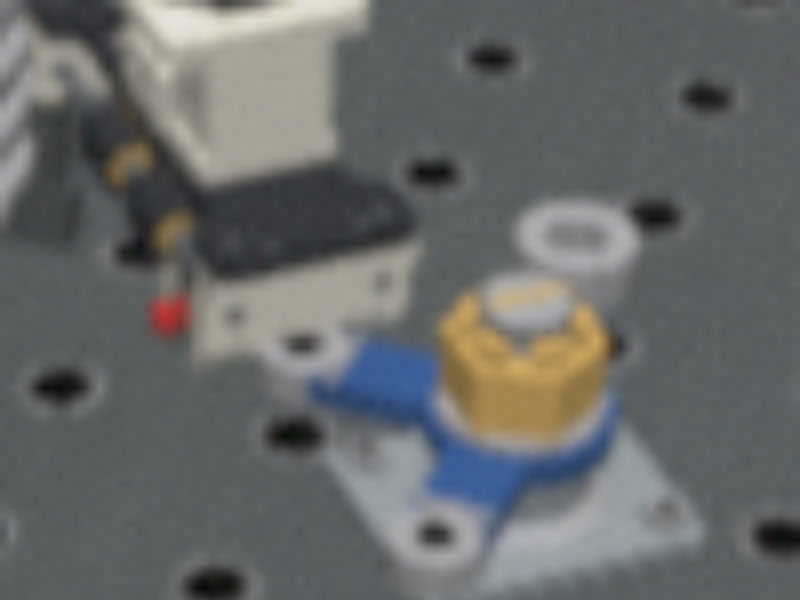

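```bash
python3 -c "
from h import *
c,p,d=grab('side');u,v=proj(c,[.59,-.14,.11])[0].astype(int)
s=telemetry.observe();t=s['tool_pos'];y=s['tool_rot'][2];x=np.array([np.cos(y),np.sin(y),0])
for k in (19,0,-19,-22,-47,-83): print(k,((proj(c,t+x*k/1e3-[0,0,.1597])-[u-50,v-40])*8).round())
c,p,d=grab('top');q=proj(c,[.6,-.14,.13])[0].astype(int);print(q)
for k in (19,0,-19,-22,-47,-83): print(k,((proj(c,t+x*k/1e3-[0,0,.1597])-q+[40,30])*10).round())
save('ins2.png',cv2.resize(p[q[1]-30:q[1]+30,q[0]-40:q[0]+40],(800,600),interpolation=cv2.INTER_CUBIC))"
```

```text
19 [[159. 320.]]
0 [[208. 308.]]
-19 [[256. 297.]]
-22 [[264. 295.]]
-47 [[327. 281.]]
-83 [[417. 260.]]
[389 203]
19 [[159.   1.]]
0 [[214.  66.]]
-19 [[270. 131.]]
-22 [[278. 142.]]
-47 [[351. 228.]]
-83 [[457. 352.]]
```

View pics/ins2.png

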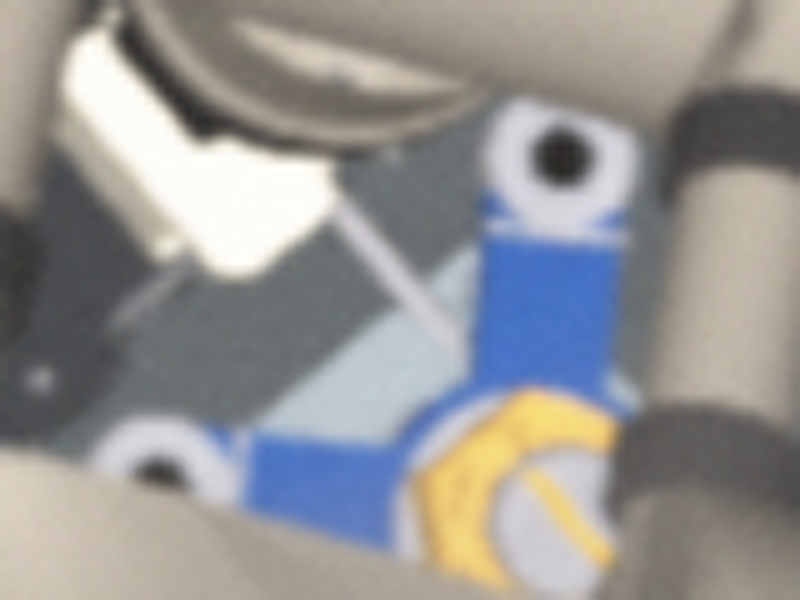

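The top crop shows the shank from (340,205) to its tip at (463,352), which matches the prediction (457,352) and points along the yellow line. Next I descend and start the entry.

```bash
python3 -m crank '[[-1,-1,0,20,0.007],[-1,-1,0,39.5,0.007],[-1,-1,0,39.5,0.007],[-1,-10,0,39.5,0.007],[-1,-18,0,39.5,0.007],[-1,-22,0,39.5,0.007],[-1,-25,0,39.5,0.007],[-1,-28,0,39.5,0.007],[-1,-31,0,39.5,0.007],[-1,-34,0,39.5,0.007],[-1,-34,0,39.5,0.007],[-1,-34,0,39.5,0.007]]'; python3 -c "
from h import *
s=telemetry.observe();T=R.from_euler('xyz',s['tool_rot']).as_matrix();print('F tool',T.T@s['contact_force'],T.T@s['torque'])
rel(.5900,-.1507,.2522,40.3)"
```

```text
time: 11.42
tool_pos: [0.6261, -0.1211, 0.2523]
tool_rot: [3.142, -0.0, 0.7]
contact_force: [-0.0, -0.1, 0.5]
opening: 0.0121
grip_force: 30.0
F tool [-0.08553404  0.06335381 -0.52559468] [ 0.00281219 -0.1535566   0.01435839]
t 11.42 pos [ 0.6261 -0.1211  0.2523] yaw 40.09 rel [-46.7  -0.6   0.1] roll -0.004
```

No contact force with the tip already inside the stud hole. Advancing.

```bash
python3 -m crank '[[-1,-5,0,0,0],[-1,-10,0,0,0],[-1,-15,-0.2,0,0],[-1,-20,-0.2,0,0],[-1,-25,-0.3,0,0],[-1,-30,-0.3,0,0],[-1,-34,-0.3,0,0],[-1,-38,-0.3,0,0],[-1,-41,-0.3,0,0],[-1,-43,-0.3,0,0],[-1,-43,-0.3,0,0]]'; python3 -c "
from h import *
s=telemetry.observe();T=R.from_euler('xyz',s['tool_rot']).as_matrix();print('F tool',T.T@s['contact_force'],T.T@s['torque'])
rel(.5900,-.1507,.2522,40.3)"
```

```text
time: 12.33
tool_pos: [0.5928, -0.1487, 0.2522]
tool_rot: [-3.142, -0.0, 0.699]
contact_force: [0.4, -0.5, 0.2]
opening: 0.012
grip_force: 30.0
F tool [-0.04183722  0.61043975 -0.21790894] [ 0.0342531  -0.09529141  0.06876741]
t 12.33 pos [ 0.5928 -0.1487  0.2522] yaw 40.08 rel [-3.4 -0.3  0. ] roll -0.004
```

Creep until the collar meets the crown.

```bash
python3 -m crank '[[-1,-1,0,0,0],[-1,-2,0,0,0],[-1,-3,0,0,0],[-1,-3.5,0,0,0],[-1,-4,0,0,0],[-1,-4,0,0,0],[-1,-4,0,0,0]]'; python3 -c "
from h import *
s=telemetry.observe();T=R.from_euler('xyz',s['tool_rot']).as_matrix();print('F tool',T.T@s['contact_force'],T.T@s['torque'])
rel(.5900,-.1507,.2522,40.3)"
```

```text
time: 12.92
tool_pos: [0.5904, -0.1506, 0.2523]
tool_rot: [3.141, -0.001, 0.7]
contact_force: [4.0, 3.3, -0.0]
opening: 0.0116
grip_force: 30.0
F tool [5.17103939 0.07184863 0.02106266] [0.10478021 0.72876546 0.02960528]
t 12.92 pos [ 0.5904 -0.1506  0.2523] yaw 40.1 rel [-0.3 -0.2  0.1] roll -0.003
```

The collar is seated (5 N along the axis). Let go, then rise clear.

```bash
python3 -m crank '[[-0.4,0,0,0,0],[-0.4,0,0,0,0],[-0.4,0,0,0,0],[0,0,0,0,0],[0,0,0,0,0],[0,0,0,0,0],[0,0,0,-20,0],[0,0,0,-50,0],[0,0,0,-80,0],[0,0,0,-80,0]]'; python3 -m crank '[[0,-30,0,-10,0],[0,-60,0,-10,0],[0,-90,0,-10,0],[0,-120,0,-10,0],[0,-120,0,-10,0],[0,-120,0,-10,0]]'; python3 -c "
from h import *
c,p,d=grab('wrist'); np.savez('w.npz',p=p,d=d,K=c[0],R=c[1],t=c[2]); save('fin.png',p)
hsv=cv2.cvtColor(p,cv2.COLOR_RGB2HSV)
m=((hsv[...,0]<8)|(hsv[...,0]>172))&(hsv[...,1]>130)&(hsv[...,2]>70)
P=pts(c,d);m&=np.hypot(P[...,0]-.59,P[...,1]+.15)<.06
vv,uu=np.nonzero(m);w=ray(c,np.c_[uu,vv],.091)[:,:2].astype(np.float32);r=cv2.minAreaRect(w);q=cv2.boxPoints(r)-[.5542,-.1811]
a=np.radians(40.3);print(len(w),r,'along',(q@[np.cos(a),np.sin(a)]*1e3).round(1),'lat',(q@[-np.sin(a),np.cos(a)]*1e3).round(1),'ztop',np.percentile(P[m][:,2],95))
from fit import run
try: run(np.load('w.npz'),(.5542,-.181),400)
except Exception as e: print(e)"
```

```text
time: 13.75
tool_pos: [0.5912, -0.1515, 0.3385]
tool_rot: [3.132, -0.005, 0.7]
contact_force: [0.8, -0.2, 0.2]
opening: 0.0458
grip_force: 0.0
time: 14.25
tool_pos: [0.4974, -0.2293, 0.3423]
tool_rot: [3.142, -0.0, 0.697]
contact_force: [1.4, 0.0, 1.2]
opening: 0.0457
grip_force: 0.0
889 ((0.5948405265808105, -0.14862465858459473), (0.03762908652424812, 0.01247380394488573), 39.54872131347656) along [33.3 33.1 70.7 70.9] lat [ 5.  -7.5 -8.   4.5] ztop 0.09831902814196128
stud centre [ 0.5551 -0.1814] r 0.0178
hole deg mod180 39.921448 n 164 offset mm -0.23336343574555066
edge [336 146] 27.2 normal mod60 43.1
edge [352 115] 28.2 normal mod60 39.7
```

View pics/fin.png

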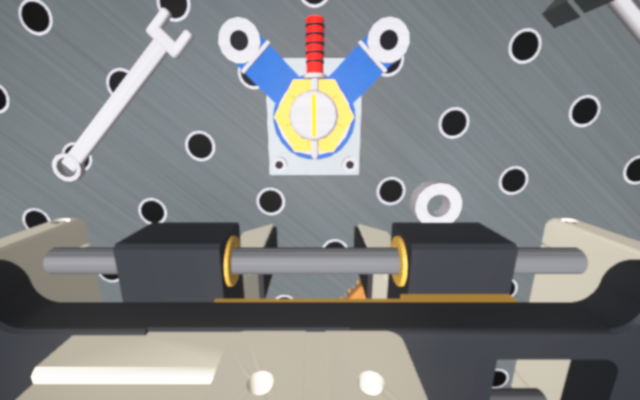

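The final view shows the pin through the slots. Its handle runs from (315,15) to (315,72) and the nut is still aligned, but the measured handle sits about 3 mm outward. I'll nudge the handle end home with closed fingers.

```bash
python3 -c "
from h import *
rel(.6282,-.1184,.261,40.3)"
```

```text
t 14.3 pos [ 0.4981 -0.2286  0.3423] yaw 40.02 rel [170.5  -0.8  81.3] roll -0.005
```

```bash
python3 -m crank '[[-1,40,-1,0,0],[-1,80,-1,0,0],[-1,120,-1,0,0],[-1,160,-1,0,0],[-1,171,-1,0,0],[-1,171,-1,0,0],[-1,171,-1,30,0],[-1,171,-1,60,0],[-1,171,-1,81,0],[-1,171,-1,81,0]]' 10; python3 -m crank '[[-1,-4,0,0,0],[-1,-8,0,0,0],[-1,-11,0,0,0],[-1,-13,0,0,0],[-1,-14,0,0,0],[-1,-14,0,0,0]]'; python3 -c "
from h import *
s=telemetry.observe();T=R.from_euler('xyz',s['tool_rot']).as_matrix();print('F tool',T.T@s['contact_force'],s['tool_pos'],(s['tool_pos'][:2]-[.5542,-.1811])@[.763,.647])"
```

```text
time: 15.13
tool_pos: [0.6264, -0.1174, 0.256]
tool_rot: [-3.133, 0.006, 0.7]
contact_force: [-2.3, 0.5, -0.6]
opening: 0.0002
grip_force: 0.0
time: 15.63
tool_pos: [0.6176, -0.1268, 0.2622]
tool_rot: [3.14, -0.001, 0.699]
contact_force: [-0.5, 0.0, 0.5]
opening: 0.0006
grip_force: 0.0
F tool [-0.38265643 -0.32472307 -0.52543925] [ 0.6175824  -0.12679256  0.26216784] 0.08349768141134593
```

```bash
python3 -m crank '[[-1,-1,0,0,0],[-1,-2,0,0,0],[-1,-3,0,0,0],[-1,-4,0,0,0],[-1,-4,0,0,0],[-1,-4,0,0,0]]'; cat > f.py <<'E'
from h import *
s=telemetry.observe();T=R.from_euler('xyz',s['tool_rot']).as_matrix();print('F tool',T.T@s['contact_force'],s['tool_pos'],(s['tool_pos'][:2]-[.5542,-.1811])@[.763,.647])
E
python3 f.py; python3 -m crank '[[-1,-1,0,0,0],[-1,-2,0,0,0],[-1,-2,0,0,0],[-1,-2,0,0,0]]'; python3 f.py
```

```text
time: 16.13
tool_pos: [0.6147, -0.129, 0.2612]
tool_rot: [3.142, -0.0, 0.7]
contact_force: [0.6, 1.1, 0.6]
opening: 0.0006
grip_force: 0.5
F tool [ 1.16265738 -0.39679004 -0.59731432] [ 0.61468332 -0.12897383  0.261192  ] 0.07987440213836375
time: 16.47
tool_pos: [0.614, -0.1294, 0.2614]
tool_rot: [3.141, -0.004, 0.7]
contact_force: [5.6, 5.2, -0.9]
opening: 0.0005
grip_force: 3.9
F tool [ 7.65118036 -0.39145655  0.89760288] [ 0.61397786 -0.12939565  0.26144974] 0.07906322302150941
```

```bash
python3 -m crank '[[-1,8,0,0,0],[-1,20,0,0,0],[-1,20,0,-40,0],[-1,20,0,-70,0],[-1,-20,0,-70,0],[-1,-60,0,-70,0],[-1,-98,0,-60,0],[-1,-107,0,-50,0],[-1,-107,0,-50,0],[-1,-107,0,-50,0]]'; python3 -c "
from h import *
c,p,d=grab('wrist'); C=np.array([.5542,-.1811]); a=np.radians(40.3);e=np.array([np.cos(a),np.sin(a)])
P=pts(c,d)
print(telemetry.observe()['tool_pos'],c[0][0,0],(-c[1].T@c[2]))
for k in range(14,76,2):
    q=proj(c,np.r_[C+e*k/1e3,.097])[0]; u,v=q.round().astype(int); print(k,u,v,p[v,u],((P[v,u,:2]-C)@e*1e3).round(1),(P[v,u,2]*1e3).round(1))
u,v=proj(c,np.r_[C+e*.035,.097])[0].astype(int); y0=max(v-60,0)
save('gap.png',cv2.resize(p[y0:y0+120,u-80:u+80],(800,600),interpolation=cv2.INTER_CUBIC)); print(u,v,y0)
"
```

```text
time: 17.3
tool_pos: [0.5316, -0.1993, 0.3112]
tool_rot: [-3.141, 0.0, 0.699]
contact_force: [-0.4, -0.3, 0.5]
opening: 0.0004
grip_force: 0.0
[ 0.53219599 -0.19887323  0.3115809 ] 282.17253548529237 [ 0.58259336 -0.15802174  0.29119034]
14 314 162 [254 244 158] 15.2 106.3
16 314 159 [237 232 233] 16.9 104.1
18 314 156 [201 194 198] 18.8 102.6
20 314 153 [243 239 242] 20.0 93.8
22 314 150 [243 240 243] 22.0 93.1
24 314 147 [244 240 243] 24.2 94.9
26 314 144 [244 240 243] 26.1 93.2
28 314 141 [241 237 241] 28.4 99.2
30 314 138 [243 229 234] 30.3 99.6
32 314 135 [255  79  75] 32.2 97.3
34 314 132 [255  73  67] 34.2 96.8
36 314 129 [255  73  68] 36.1 98.2
38 314 126 [253  74  73] 38.1 97.6
40 314 123 [214  75  78] 40.0 97.8
42 314 120 [255  73  68] 41.9 97.2
44 314 117 [254  72  69] 43.9 95.8
46 314 114 [166  73  78] 45.7 97.8
48 314 110 [255  72  67] 48.3 96.4
50 314 107 [253  72  71] 50.1 97.0
52 314 104 [187  73  78] 52.0 97.2
54 314 101 [255  70  66] 53.8 97.1
56 314 97 [249  69  70] 56.2 98.0
58 314 94 [212  71  75] 58.2 96.0
60 314 91 [255  69  64] 59.9 97.7
62 314 88 [254  69  66] 61.8 96.6
64 314 84 [216  70  73] 64.1 97.8
66 314 81 [255  67  61] 65.8 98.1
68 314 78 [255  70  65] 36.6 291.2
70 314 74 [133 132 137] 86.8 0.8
72 314 71 [132 136 140] 89.5 0.4
74 314 67 [132 137 141] 93.4 -1.2
314 130 70
```

View pics/gap.png

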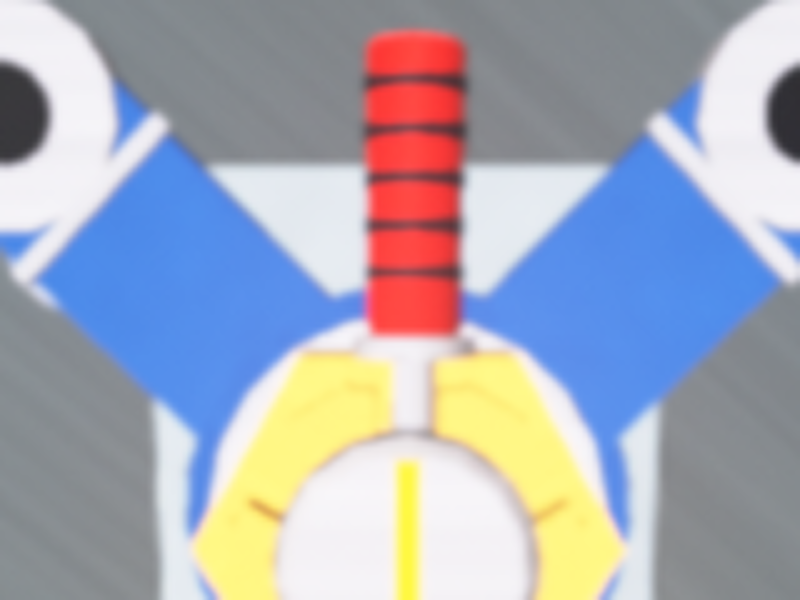

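The last crop shows the collar (415,345) against the crown, the shank in the slot in line with the yellow mark, and the handle from about 30 to 67 mm off the axis. The pin is home and the gripper is clear.

```bash
python3 -c "
from cell import ticket
print(ticket.hand_in())"
```

```text
the job is handed in; nothing more can be done
None
```

The job is handed in: I tightened the castle nut to the next slot (flats at 40.0°, hole at 40.3°), pushed the lock pin through until its collar met the nut, and released it with the arm clear; hand-in returned no verdict.

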